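# Close and latch the double-door network enclosure

## Task

The network enclosure is lying on its back on the desk with both door leaves standing open. Shut the rebated leaf (the one with the stepped-down edge and no handle) fully home first, then shut the flanged leaf (the one with the lever handle) fully down over it so that its flange laps the rebate, and finally push the lever handle through its quarter turn to the end stop to latch the doors. Leave the other things on the desk where they are.

Things in the scene. Friction and masses are not known exactly. Their poses are not given: they have to be found in the camera images.
- enclosure: light-grey steel network enclosure lying on its back, fixed; carcass 260 (its x) x 360 (its y) x 120 mm high, closed on top by two door leaves hinged along its long sides (axes parallel to its x at y = +180 and -180 mm, 120 mm above the desk). Origin: centre of its underside, on the desk; z up. Four 20 mm cable glands stick out of its +x end. It may stand turned by up to 25 degrees
- rebated_leaf (a joint): hinge angle (rad) of the rebated leaf, the +y door, no handle: 0 = shut, flat on the rim, grows as the free edge lifts, 1.57 = upright, 1.75 = fully open. About 0.5 kg, stiff friction hinge (0.6 N m): it stays at any angle and must be pushed all the way down. Leaf 260 mm along the hinge, 16 mm thick, inner face in the hinge plane
- flanged_leaf (a joint): hinge angle (rad) of the flanged leaf, the -y door with the lever handle: 0 = shut, grows as the free edge lifts, 1.75 = fully open. 260 mm along the hinge, 16 mm thick, about 0.5 kg, stiff friction hinge (0.8 N m). Shut, both outer faces are level, 136 mm above the desk, the flange 3 mm above the other leaf's tongue. If this leaf is shut first, the other cannot go home
- handle (a joint): angle (rad) of the lever handle on the flanged leaf's outer face: near 0 = unlatched, lever pointing to this leaf's own hinge (enclosure -y when shut); pi/2 = latched at the end stop, lever along the free edge, pointing to the enclosure's +x (counter-clockwise from above). Friction 0.14 N m, stays where left. It shoots two rods under the rim, which works only with the leaf down
- rebated_edge (a point): middle of the rebated leaf's free edge, 194 mm from its hinge: the edge of a tongue (the rebate) 7 mm thick and 26 mm wide on the inner side, to which the 16 mm leaf steps down 168 mm from the hinge
- flanged_edge (a point): middle of the flanged leaf's free edge, 190 mm from its hinge: the edge of a flange 6 mm thick and 26 mm wide, flush with the outer face, that overhangs the 164 mm wide leaf
- handle_tip (a point): point on the lever's centre line 90 mm from the spindle axis, at half its thickness. Lever 20 mm wide, 16 mm thick, rounded end 100 mm from the axis, standing 26 mm clear of the leaf's outer face (top 42 mm above the face)
- spindle (a point): point on the lever's spindle axis at the level of the lever's middle, 34 mm out of the flanged leaf's outer face, 125 mm from that leaf's hinge, half-way along its length (hub 28 mm in diameter, on a black plate 75 mm by 36 mm)
- screwdriver: bystander: black-handled screwdriver 200 mm long, lying in front of the enclosure
- screw_tray: bystander: grey screw tray, 80 x 110 x 25 mm, on the desk beside the enclosure's +y side; origin under its centre
- mouse: bystander: black computer mouse, 100 mm long, to the robot's right
- board_eraser: bystander: wooden board eraser, 150 x 57 x 36 mm, to the robot's right
- ruler: bystander: clear ruler 300 x 40 x 4 mm, to the robot's left

How it is judged:
On the way, in this order (a step that is already met when the one before it is completed fails the run):
1. the rebated leaf is shut while the flanged leaf is still open (value of joint rebated_leaf below 0.03 rad and value of joint flanged_leaf above 0.15 rad), for 0.1 s.
2. the flanged leaf is shut over the shut rebated leaf (value of joint each of rebated_leaf, flanged_leaf below 0.03 rad), for 0.1 s.
3. the handle is turned to its end stop (value of joint handle above 1.48 rad), for 0.1 s.
At the end, for the whole second after the job is handed in: Both leaves are shut (each within 0.03 rad, about 5 mm at the free edge) with the flange lapping over the rebate, and the handle is turned to its end stop (beyond 1.48 rad) (all of step 2 and value of joint handle above 1.48 rad); the robot touches nothing.
It fails at once if a bystander is moved by more than 30 mm (distance of any of screwdriver, screw_tray, mouse, board_eraser, ruler from where it was at the start of the episode above 0.03 m).
It also fails if it takes over 61 s, if anything falls off the work surface, if the arm or the gripper's body presses on something with over 40 N, if the wrist force passes 120 N, or if a joint passes its speed limit or range.

## Robot

A 6-joint arm with a two-finger parallel gripper is mounted at the origin on the work surface. World frame = base frame: x ahead of the robot, y to its left, z up, the work surface at z = 0. Lengths are in m, angles in rad, forces in N, time in s.
With the tool pointing down it reaches from about 0.25 to 0.725 m from the base axis. Payload 4 kg.
Tool frame: the origin (TCP) lies midway between the tips of the shut fingers; the grasp point (between the pads) lies 19 mm behind it; z points along the fingers, y is the line along which they close (so a half turn about z gives the same grasp; the last joint's range is limited). The gripper opens to 85 mm and grips with 20 to 120 N. Pads are 22 mm wide; open, the fingers measure 114 mm over their backs; the gripper's body (76 mm by 85 mm) begins 54 mm behind the grasp point. The pads swing forward as they close: fully open they stand 13 mm farther back than shut.
Start: joints at [1.225, 0.241, 0.005, 1.335, 0, 1.571], TCP at [0.169, 0.47, 0.21] pointing down, gripper open.
Joint ranges: [-2.72, 2.72], [-1.05, 1.87], [-1.09, 1.28], [-1.99, 2.15], [-1.42, 1.44], [-3.14, 3.14]. Speed limits (rad/s): [2.79, 2.79, 3.14, 3.14, 3.14, 3.14].

## Interface

Orientations are given as a unit quaternion [x, y, z, w].
In Python, from workcell import bot gives the robot as it stands. The module is installed in compiled form; this text tells all that it offers.
- The arm moves only by the tool jog_arm, never from a script. Its argument "deltas" is a list of rows, each an object with "fingers": the opening, from 0 (shut) to 1 (fully open); "delta_pos": the shift along the tool's x, y, z normalised to -1 to 1, where 1 is 300 mm, a list of three; "yaw": the turn about the tool's z normalised to -1 to 1, where 1 is pi/4 rad. A call has 1 to 12 rows; each row is the pose to reach, as a shift and turn from the pose commanded when the call began, along the tool's axes at that moment; what a row does not reach only later rows make up. A row lasts 1/10 s, in which the tool goes at most 50 mm and 8.59 degrees, less where a joint would pass 70% of its speed; a pose out of reach is approached as far as the arm can. A call with a number of a shift or a turn outside -1 to 1 is refused whole. A call with a gripper value outside its range is refused whole. The fingers move at their own pace and stop on an object; the grip force is fixed at half the most. Time passes only in rows, so rows that repeat a pose let the fingers close. It gives the time, the measured TCP pose, the force, the opening and the grip force at its end, in the units of the state.
- bot.get_obs(): the state, without advancing time (a new reading comes with each control period).
- bot.camera(name): name is "scene" or "top" or "wrist"; returns a dict with "image" (480x640x3 uint8, red, green, blue), "range_z" (480x640 float32, m along the optical axis (not along the pixel's ray), 0 where there is no reading), "fx", "fy", "cx", "cy" (pixels), "distortion" ([k1, k2, p1, p2, k3] as OpenCV has them; the pictures are not rectified), "rvec" (rotation vector, rad) and "tvec" (3), from world to camera coordinates, as OpenCV has them. Camera axes: x right, y down, z forward; pixel columns grow to the right and rows downward; lengths in m; the calibration is good to about 2 mm. A picture is of the moment at which its call begins.
- bot.job_done(): hands the job in; it is judged then, once.
The state is a dict: "clock": time; "joint_pos": joint angles; "joint_vel": joint speeds; "tau": joint torques, N m; "eef_pos": TCP position; "tool_rot": TCP orientation; "ft_force": force on the tool from outside, world axes, zero at the start; "ft_torque": the same for the moment, N m; "grip_width": finger opening in m; "grasp_force": force on a finger pad.
Only numpy, scipy, OpenCV 4.12 (cv2) and the standard library are available. Lean on these libraries where they do the work, as an engineer would, in place of code of your own. Each camera call takes 0.05 s, during which the arm holds its last target. There are 200 camera calls.

## Working session

There is one attempt and no reset: what is moved stays moved. The work goes in short steps, Python scripts to look and compute and a tool call to move; the robot and the scene stay as the last step left them, time stands still between calls to the robot, and variables do not carry over. Pictures are saved under pics/ and viewed, at most 10 in all, crops included, and the job is handed in when it is done.

Besides the shell and the picture viewer there is one more tool, called as name(argument=value, ...), one argument or row to a line, values as JSON. jog_arm: Moves the arm, as the interface text tells. Scaled input: -1 to 1 covers 300 mm each way for a shift and pi/4 rad each way for a turn. Its arguments: {"type":"object","properties":{"deltas":{"type":"array","items":{"type":"object","properties":{"fingers":{"type":"number"},"delta_pos":{"type":"array","items":{"type":"number"}},"yaw":{"type":"number"}}}}},"required":["deltas"]}

```bash
mkdir -p pics; cat > h.py <<'E'
import numpy as np,cv2
from workcell import bot
def cam(n):
    c=bot.camera(n); c['R']=cv2.Rodrigues(np.array(c['rvec'],float))[0]; c['t']=np.array(c['tvec'],float).ravel()
    c['K']=np.array([[c['fx'],0,c['cx']],[0,c['fy'],c['cy']],[0,0,1.]]); return c
def cloud(c):
    v,u=np.mgrid[:480,:640]; p=np.stack([u,v],-1).reshape(-1,1,2).astype(np.float64)
    n=cv2.undistortPoints(p,c['K'],np.array(c['distortion'],float)).reshape(480,640,2)
    z=c['range_z'][...,None]; X=np.concatenate([n*z,z],-1)
    P=(X-c['t'])@c['R']; P[c['range_z']<=0]=np.nan; return P
def save(c,f): cv2.imwrite('pics/'+f,c['image'][...,::-1])
E
python3 - <<'E'
from h import *
for n in ('scene','top'):
    c=cam(n); save(c,n+'0.png'); np.save(n+'0.npy',cloud(c)); print(n,-c['R'].T@c['t'])
o=bot.get_obs(); print(o['clock'],o['eef_pos'],o['tool_rot'])
E
```

```text
scene [ 1.1317198  -0.40152604  0.9667091 ]
top [0.24207844 0.00738273 1.34678189]
0.1 [0.16927195 0.46984496 0.20899687] [ 1.72041829e-01  9.85089194e-01 -9.28595397e-04 -1.63179570e-04]
```

View pics/scene0.png

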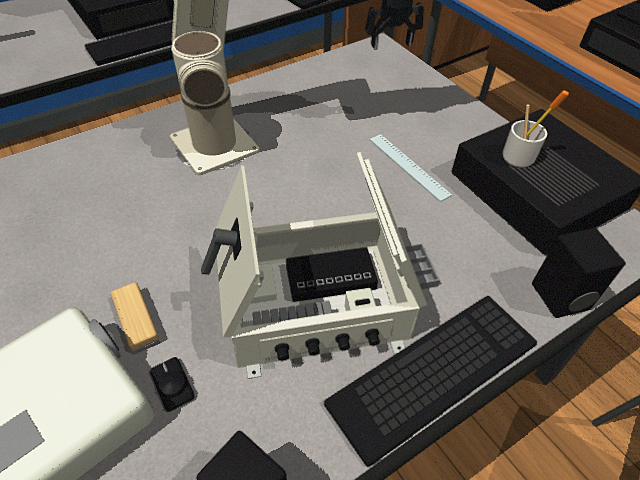

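View pics/top0.png

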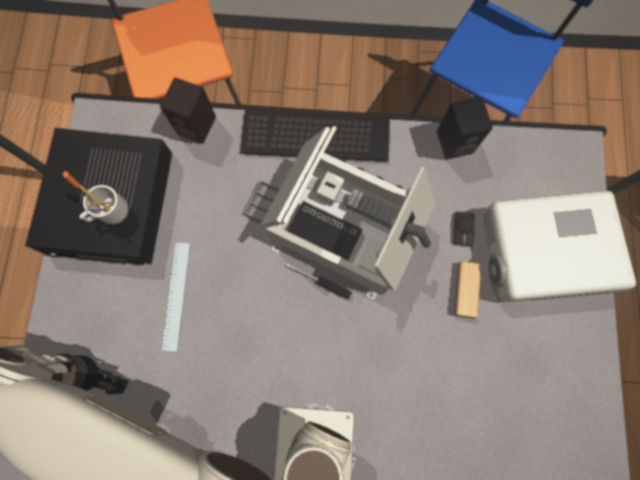

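The scene view shows the enclosure open, with the rebated leaf at (385,210) and the flanged leaf with its lever at (235,245). The top view shows it turned clockwise, centred near (345,215).

```bash
python3 - <<'E'
from h import *
S=np.load('scene0.npy').reshape(-1,3);T=np.load('top0.npy').reshape(-1,3)
def box(A): 
    A=A[~np.isnan(A[:,0])]; return A[(A[:,0]>.28)&(A[:,0]<.8)&(A[:,1]>-.32)&(A[:,1]<.25)]
S,T=box(S),box(T); A=np.vstack([S,T])
rim=A[(A[:,2]>.114)&(A[:,2]<.124)]
r=cv2.minAreaRect(rim[:,:2].astype(np.float32)*1000); print('rim',r,len(rim))
r=cv2.minAreaRect(A[(A[:,2]>.02)&(A[:,2]<.12)][:,:2].astype(np.float32)*1000); print('low',r)
H=A[A[:,2]>.15]
print('tops',H[:,2].max())
# RANSAC planes
rng=np.random.default_rng(0); Q=H
for k in range(4):
    best=None
    for i in range(500):
        p=Q[rng.choice(len(Q),3,False)]; n=np.cross(p[1]-p[0],p[2]-p[0]); n/=np.linalg.norm(n)+1e-12
        m=abs((Q-p[0])@n)<.003
        if best is None or m.sum()>best.sum(): best=m
    I=Q[best]; c=I.mean(0); n=np.linalg.svd(I-c,full_matrices=False)[2][2]
    d=np.array([-n[1],n[0]])/np.hypot(*n[:2]); 
    print('plane',len(I),c.round(4),n.round(3),'dir deg',np.degrees(np.arctan2(d[1],d[0])).round(1),'tilt',np.degrees(np.arcsin(n[2])).round(1),'z',I[:,2].min().round(3),I[:,2].max().round(3),'along',(I[:,:2]@d).min().round(3),(I[:,:2]@d).max().round(3))
    Q=Q[~best]
E
```

```text
rim ((599.0445556640625, -47.52101135253906), (389.1259460449219, 267.50634765625), 67.40470886230469) 4605
low ((607.388916015625, 4.186370849609375), (462.15667724609375, 349.1687316894531), 67.4100112915039)
tops 0.3069208164661748
plane 5745 [ 0.5523 -0.1874  0.239 ] [ 0.35   0.851 -0.392] dir deg 157.6 tilt -23.1 z 0.15 0.306 along -0.705 -0.44
plane 1984 [0.6629 0.0867 0.2356] [-0.349 -0.849 -0.396] dir deg -22.3 tilt -23.4 z 0.15 0.285 along 0.442 0.706
plane 1297 [0.6469 0.0581 0.2913] [0.32  0.79  0.523] dir deg 158.0 tilt 31.5 z 0.254 0.306 along -0.708 -0.444
plane 656 [ 0.7121 -0.1124  0.2183] [-0.925  0.381 -0.005] dir deg -112.4 tilt -0.3 z 0.15 0.302 along -0.363 -0.002
```

jog_arm(
  deltas=[
    {"delta_pos":[-0.1,-0.02,-0.13],"yaw":0.03,"fingers":0},
    {"delta_pos":[-0.25,-0.06,-0.13],"yaw":0.058,"fingers":0},
    {"delta_pos":[-0.4,-0.1,-0.13],"yaw":0.058,"fingers":0},
    {"delta_pos":[-0.55,-0.14,-0.13],"yaw":0.058,"fingers":0},
    {"delta_pos":[-0.7,-0.18,-0.13],"yaw":0.058,"fingers":0},
    {"delta_pos":[-0.85,-0.22,-0.13],"yaw":0.058,"fingers":0},
    {"delta_pos":[-0.93,-0.23,-0.13],"yaw":0.058,"fingers":0},
    {"delta_pos":[-0.93,-0.23,-0.13],"yaw":0.058,"fingers":0},
  ],
)

```text
clock: 0.9
eef_pos: [0.4109, 0.3089, 0.248]
tool_rot: [0.197, 0.98, -0.001, -0.0]
ft_force: [-0.4, 0.0, 0.1]
grip_width: -0.0
grasp_force: 0.0
```

```bash
cat >> h.py <<'E'
C=np.array([.600,-.0477]); YAW=np.radians(-22.4)
EX=np.array([np.cos(YAW),np.sin(YAW)]); EY=np.array([-EX[1],EX[0]])
def loc(p): p=np.asarray(p); q=p[...,:2]-C; return np.stack([q@EX,q@EY,p[...,2]],-1)
def st():
    o=bot.get_obs(); R=cv2.Rodrigues
    from scipy.spatial.transform import Rotation as Ro
    M=Ro.from_quat(o['tool_rot']).as_matrix(); e=loc(o['eef_pos'])
    print('t',round(o['clock'],2),'loc',e.round(4),'F',np.round(o['ft_force'],1),'tool x in encl deg',np.degrees(np.arctan2(M[1,0],M[0,0])-YAW).round(1)%360,'tz',M[:,2].round(3),'w',o['grip_width'])
E
python3 -c "from h import *;st()"
```

```text
t 0.9 loc [-0.3107  0.2576  0.248 ] F [-0.4  0.   0.1] tool x in encl deg 179.7 tz [-0.    -0.001 -1.   ] w -3.9919684367008717e-05
```

jog_arm(
  deltas=[
    {"delta_pos":[-0.1,-0.02,0],"yaw":0,"fingers":0},
    {"delta_pos":[-0.25,-0.06,0],"yaw":0,"fingers":0},
    {"delta_pos":[-0.4,-0.1,0],"yaw":0,"fingers":0},
    {"delta_pos":[-0.55,-0.12,0],"yaw":0,"fingers":0},
    {"delta_pos":[-0.7,-0.15,0],"yaw":0,"fingers":0},
    {"delta_pos":[-0.85,-0.18,0],"yaw":0,"fingers":0},
    {"delta_pos":[-0.93,-0.19,0],"yaw":0,"fingers":0},
    {"delta_pos":[-0.93,-0.19,0],"yaw":0,"fingers":0},
  ],
)

```text
clock: 1.7
eef_pos: [0.6463, 0.1503, 0.2465]
tool_rot: [0.196, 0.981, -0.001, -0.001]
ft_force: [0.7, 0.1, -0.5]
grip_width: -0.0002
grasp_force: 0.0
```

```bash
python3 - <<'E'
from h import *
st(); c=cam('scene'); save(c,'s1.png')
# push path: tip corner (y'-.013,z) on outer face
for th in np.radians([66,60,52,44,36,28,20,12,6,0,-1]):
    r=.14+ .01*np.cos(th)
    y=.18-r*np.cos(th)+.016*np.sin(th); z=.12+r*np.sin(th)+.016*np.cos(th)
    print(np.degrees(th).round(),(y+.013).round(3),z.round(3))
E
```

```text
t 1.7 loc [-0.0326  0.2007  0.2465] F [ 0.7  0.1 -0.5] tool x in encl deg 179.8 tz [-0.002 -0.001 -1.   ] w -0.00020094885098551998
66.0 0.149 0.258
60.0 0.134 0.254
52.0 0.116 0.245
44.0 0.098 0.234
36.0 0.083 0.22
28.0 0.069 0.204
20.0 0.058 0.186
12.0 0.05 0.167
6.0 0.046 0.152
0.0 0.043 0.136
-1.0 0.043 0.133
```

View pics/s1.png

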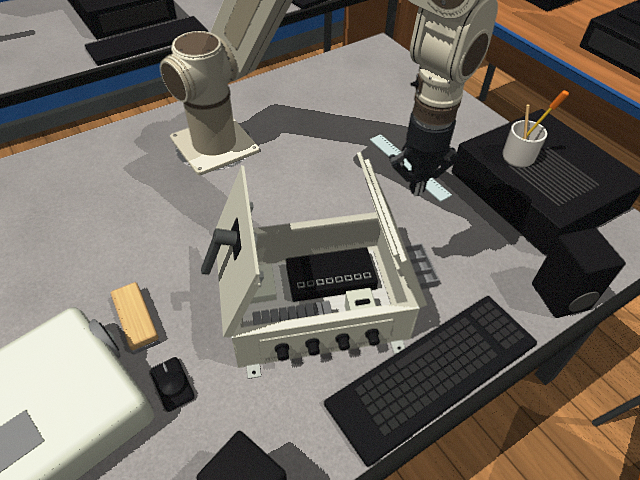

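Tip at (418,190) is clear of the rebated leaf at (385,205), and the path is free. Pushing along the arc now.

jog_arm(
  deltas=[
    {"delta_pos":[0,-0.09,-0.04],"yaw":0,"fingers":0},
    {"delta_pos":[0,-0.17,-0.04],"yaw":0,"fingers":0},
    {"delta_pos":[0,-0.22,-0.025],"yaw":0,"fingers":0},
    {"delta_pos":[0,-0.25,-0.01],"yaw":0,"fingers":0},
    {"delta_pos":[0,-0.28,0.005],"yaw":0,"fingers":0},
    {"delta_pos":[0,-0.31,0.02],"yaw":0,"fingers":0},
    {"delta_pos":[0,-0.34,0.04],"yaw":0,"fingers":0},
    {"delta_pos":[0,-0.37,0.065],"yaw":0,"fingers":0},
    {"delta_pos":[0,-0.39,0.09],"yaw":0,"fingers":0},
    {"delta_pos":[0,-0.415,0.115],"yaw":0,"fingers":0},
    {"delta_pos":[0,-0.44,0.14],"yaw":0,"fingers":0},
    {"delta_pos":[0,-0.475,0.2],"yaw":0,"fingers":0},
  ],
)

```text
clock: 2.95
eef_pos: [0.5911, 0.0197, 0.1893]
tool_rot: [0.194, 0.981, 0.0, 0.001]
ft_force: [0.7, -0.5, 4.0]
grip_width: -0.0002
grasp_force: 1.4
```

```bash
python3 -c "from h import *;st()"
```

```text
t 2.95 loc [-0.0339  0.0589  0.1893] F [ 0.7 -0.5  4. ] tool x in encl deg 180.0 tz [ 0.003 -0.    -1.   ] w -0.0002061648098347394
```

jog_arm(
  deltas=[
    {"delta_pos":[0,-0.015,0.03],"yaw":0,"fingers":0},
    {"delta_pos":[0,-0.03,0.065],"yaw":0,"fingers":0},
    {"delta_pos":[0,-0.04,0.1],"yaw":0,"fingers":0},
    {"delta_pos":[0,-0.045,0.13],"yaw":0,"fingers":0},
    {"delta_pos":[0,-0.05,0.15],"yaw":0,"fingers":0},
    {"delta_pos":[0,-0.05,0.165],"yaw":0,"fingers":0},
    {"delta_pos":[0,-0.05,0.175],"yaw":0,"fingers":0},
    {"delta_pos":[0,-0.05,0.175],"yaw":0,"fingers":0},
  ],
)

```text
clock: 3.75
eef_pos: [0.5845, 0.0066, 0.1358]
tool_rot: [0.194, 0.981, 0.0, -0.0]
ft_force: [-0.5, -0.2, -0.0]
grip_width: 0.0
grasp_force: 0.0
```

```bash
python3 -c "from h import *;st()"
```

```text
t 3.75 loc [-0.035   0.0443  0.1358] F [-0.5 -0.2 -0. ] tool x in encl deg 180.0 tz [-0.001  0.001 -1.   ] w 1.8648087558978556e-05
```

jog_arm(
  deltas=[
    {"delta_pos":[0,0,0.005],"yaw":0,"fingers":0},
    {"delta_pos":[0,0,0.01],"yaw":0,"fingers":0},
    {"delta_pos":[0,0,0.013],"yaw":0,"fingers":0},
    {"delta_pos":[0,0,0.013],"yaw":0,"fingers":0},
  ],
)

```text
clock: 4.15
eef_pos: [0.5847, 0.0062, 0.1324]
tool_rot: [0.194, 0.981, -0.0, 0.0]
ft_force: [-0.3, 0.4, 0.4]
grip_width: 0.0001
grasp_force: 0.4
```

```bash
python3 -c "from h import *;st()
P=cloud(cam('scene')); Q=P.reshape(-1,3); L=loc(Q)
m=(abs(L[:,0])<.12)&(L[:,1]>.03)&(L[:,1]<.17)&(L[:,2]>.1)&(L[:,2]<.16)&(L[:,0]>.02)
A=np.c_[L[m][:,:2],np.ones(m.sum())]; print(m.sum(),np.linalg.lstsq(A,L[m][:,2],rcond=None)[0])"
```

```text
t 4.15 loc [-0.0347  0.044   0.1324] F [-0.3  0.4  0.4] tool x in encl deg 180.0 tz [ 0. -0. -1.] w 7.979066069454135e-05
2945 [-0.01241135 -0.11774375  0.16007791]
```

```bash
python3 -c "from h import *
c=cam('scene');save(c,'s2.png');L=loc(cloud(c))
for x in (.03,.06,.09,.11):
  for y in np.arange(-.02,.19,.02):
    m=(abs(L[...,0]-x)<.006)&(abs(L[...,1]-y)<.006)&(L[...,2]<.3); print(x,y.round(2),m.sum(),np.median(L[m][:,2]).round(4))"
```

```text
0.03 -0.02 0 nan
0.03 0.0 31 0.1512
0.03 0.02 33 0.1578
0.03 0.04 29 0.1547
0.03 0.06 31 0.1526
0.03 0.08 25 0.1503
0.03 0.1 29 0.1478
0.03 0.12 28 0.1449
0.03 0.14 27 0.1429
0.03 0.16 27 0.1399
0.03 0.18 17 0.1374
0.06 -0.02 25 0.065
0.06 0.0 43 0.1498
0.06 0.02 36 0.1576
0.06 0.04 30 0.1548
0.06 0.06 32 0.1524
0.06 0.08 32 0.1501
0.06 0.1 30 0.147
0.06 0.12 27 0.1458
0.06 0.14 28 0.1431
0.06 0.16 28 0.1397
0.06 0.18 17 0.1376
0.09 -0.02 0 nan
0.09 0.0 36 0.1514
0.09 0.02 36 0.1576
0.09 0.04 35 0.1552
0.09 0.06 33 0.1524
0.09 0.08 33 0.1502
0.09 0.1 30 0.1472
0.09 0.12 30 0.1449
0.09 0.14 30 0.1432
0.09 0.16 32 0.1404
0.09 0.18 17 0.1376
0.11 -0.02 17 0.1213
0.11 0.0 37 0.1504
0.11 0.02 44 0.157
0.11 0.04 34 0.1549
0.11 0.06 38 0.1526
0.11 0.08 33 0.1503
0.11 0.1 34 0.1477
0.11 0.12 34 0.1448
0.11 0.14 33 0.1426
0.11 0.16 29 0.1394
0.11 0.18 16 0.1381
  return _methods._mean(a, axis=axis, dtype=dtype,
  ret = ret.dtype.type(ret / rcount)
```

View pics/s2.png

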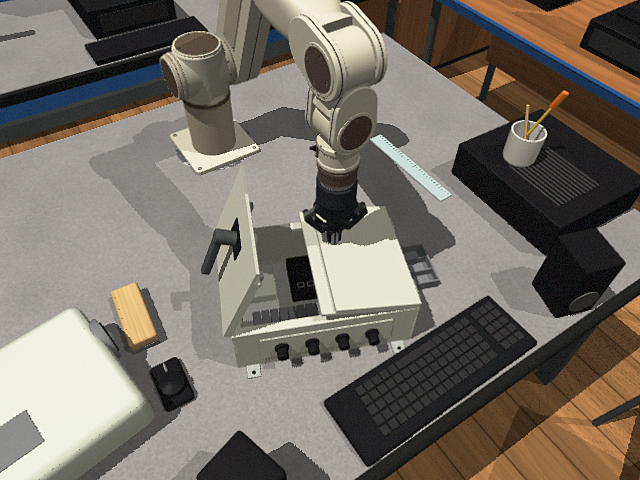

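The scene shows the rebated leaf nearly down, with about 7° left. The fingertips at (332,238) appear to be over it, and I'm checking that against the TCP.

```bash
python3 -c "from h import *
c=cam('scene')
o=bot.get_obs();print(o['tau'],o['joint_pos'])
def pr(p): return cv2.projectPoints(np.array([p],float),np.array(c['rvec'],float),np.array(c['tvec'],float),c['K'],np.array(c['distortion'],float))[0].ravel()
p=np.array(o['eef_pos']);print(pr(p),pr(p+[0,0,.02]),pr(p+[0,0,.1]))
im=c['image'][180:300,250:430]; cv2.imwrite('pics/s2c.png',cv2.resize(im,(720,480))[...,::-1])
L=loc(cloud(c))
for v in range(200,250,4): print(v,[tuple((L[v,u]*1000).round().astype(int)) for u in (325,332,340)])
"
```

```text
[ 2.77349632e-01 -4.56530178e+01  2.42330682e+01 -1.19766374e-01
  1.49977617e-01 -5.02620933e-04] [1.06617083e-02 4.49039446e-01 1.00215084e-01 1.22177205e+00
 1.74242466e-04 4.01971161e-01]
[332.89780738 248.58880295] [333.24985005 242.41267948] [334.76716405 215.82778966]
200 [(np.int64(-9), np.int64(18), np.int64(306)), (np.int64(-1), np.int64(29), np.int64(313)), (np.int64(1), np.int64(43), np.int64(312))]
204 [(np.int64(-8), np.int64(18), np.int64(297)), (np.int64(-2), np.int64(30), np.int64(301)), (np.int64(2), np.int64(43), np.int64(302))]
208 [(np.int64(-25), np.int64(22), np.int64(268)), (np.int64(-3), np.int64(30), np.int64(290)), (np.int64(1), np.int64(44), np.int64(291))]
212 [(np.int64(-9223372036854775808), np.int64(-9223372036854775808), np.int64(-9223372036854775808)), (np.int64(-19), np.int64(34), np.int64(262)), (np.int64(-23), np.int64(51), np.int64(254))]
216 [(np.int64(-24), np.int64(22), np.int64(247)), (np.int64(-16), np.int64(34), np.int64(254)), (np.int64(-17), np.int64(50), np.int64(249))]
220 [(np.int64(-95), np.int64(39), np.int64(157)), (np.int64(-19), n
[... 436 characters left out ...]
(37), np.int64(203)), (np.int64(-29), np.int64(55), np.int64(189))]
236 [(np.int64(-52), np.int64(30), np.int64(155)), (np.int64(-26), np.int64(38), np.int64(184)), (np.int64(-29), np.int64(56), np.int64(177))]
240 [(np.int64(-38), np.int64(27), np.int64(159)), (np.int64(-26), np.int64(39), np.int64(171)), (np.int64(-38), np.int64(59), np.int64(153))]
244 [(np.int64(-30), np.int64(26), np.int64(156)), (np.int64(-27), np.int64(40), np.int64(158)), (np.int64(-28), np.int64(57), np.int64(152))]
248 [(np.int64(-19), np.int64(24), np.int64(158)), (np.int64(-17), np.int64(38), np.int64(157)), (np.int64(-16), np.int64(54), np.int64(154))]<string>:8: RuntimeWarning: invalid value encountered in cast
```

View pics/s2c.png

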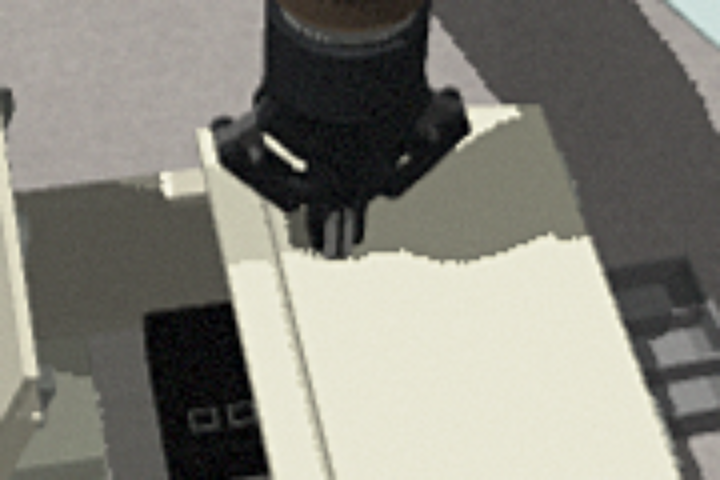

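jog_arm(
  deltas=[
    {"delta_pos":[0,0,-0.05],"yaw":0,"fingers":0},
    {"delta_pos":[0,0,-0.1],"yaw":0,"fingers":0},
    {"delta_pos":[0,0,-0.15],"yaw":0,"fingers":0},
    {"delta_pos":[0,0,-0.15],"yaw":0,"fingers":0},
  ],
)

```text
clock: 4.7
eef_pos: [0.5862, 0.0065, 0.1795]
tool_rot: [0.194, 0.981, 0.001, 0.002]
ft_force: [0.5, 0.1, 0.2]
grip_width: 0.0002
grasp_force: 0.0
```

```bash
python3 -c "from h import *
st();c=cam('scene')
o=bot.get_obs()
def pr(p): return cv2.projectPoints(np.array([p],float),np.array(c['rvec'],float),np.array(c['tvec'],float),c['K'],np.array(c['distortion'],float))[0].ravel()
p=np.array(o['eef_pos']);print(pr(p))
L=loc(cloud(c))
for v in range(200,250,3): print(v,[(L[v,u]*1000).round().tolist() for u in (329,333,337)])
for y in np.arange(-.02,.19,.04):
    m=(abs(L[...,0]-.08)<.02)&(abs(L[...,1]-y)<.006)&(L[...,2]<.3); print(y.round(2),m.sum(),np.median(L[m][:,2]).round(4))
im=c['image'][160:280,250:430]; cv2.imwrite('pics/s3c.png',cv2.resize(im,(720,480))[...,::-1])
"
```

```text
t 4.7 loc [-0.0334  0.0449  0.1795] F [0.5 0.1 0.2] tool x in encl deg 180.0 tz [ 0.004  0.001 -1.   ] w 0.0002478024591664575
[333.98296364 234.42117913]
200 [[-15.0, 27.0, 298.0], [-16.0, 34.0, 296.0], [-24.0, 44.0, 286.0]]
203 [[-19.0, 28.0, 287.0], [-19.0, 35.0, 285.0], [-45.0, 50.0, 256.0]]
206 [[-19.0, 28.0, 278.0], [-18.0, 36.0, 278.0], [-41.0, 49.0, 253.0]]
209 [[-18.0, 28.0, 272.0], [-18.0, 36.0, 270.0], [-34.0, 48.0, 252.0]]
212 [[-24.0, 30.0, 257.0], [-24.0, 37.0, 256.0], [-26.0, 46.0, 251.0]]
215 [[-25.0, 30.0, 248.0], [-22.0, 37.0, 250.0], [-28.0, 47.0, 241.0]]
218 [[-29.0, 32.0, 234.0], [-25.0, 38.0, 237.0], [-25.0, 46.0, 236.0]]
221 [[-27.0, 31.0, 228.0], [-23.0, 38.0, 231.0], [-25.0, 47.0, 228.0]]
224 [[-28.0, 32.0, 219.0], [-22.0, 38.0, 224.0], [-25.0, 47.0, 219.0]]
227 [[-76.0, 44.0, 154.0], [-25.0, 39.0, 211.0], [-25.0, 47.0, 210.0]]
230 [[nan, nan, nan], [-68.0, 51.0, 152.0], [-65.0, 58.0, 154.0]]
233 [[-61.0, 41.0, 153.0], [-59.0, 49.0, 153.0], [-58.0, 57.0, 153.0]]
236 [[-50.0, 38.0, 156.0], [-51.0, 47.0, 153.0], [-49.0, 55.0, 154.0]]
239 [[-43.0, 37.0, 155.0], [-42.0, 45.0, 154.0], [-41.0, 53.0, 154.0]]
242 [[-33.0, 35.0, 158.0], [-35.0, 44.0, 154.0], [-36.0, 52.0, 151.0]]
245 [[-27.0, 34.0, 155.0], [-27.0, 42.0, 154.0], [-25.0, 50.0, 155.0]]
248 [[-19.0, 32.0, 155.0], [-18.0, 40.0, 156.0], [-17.0, 48.0, 154.0]]
-0.02 35 0.0654
0.02 122 0.1573
0.06 101 0.1526
0.1 102 0.1474
0.14 94 0.1424
0.18 60 0.1372
```

View pics/s3c.png

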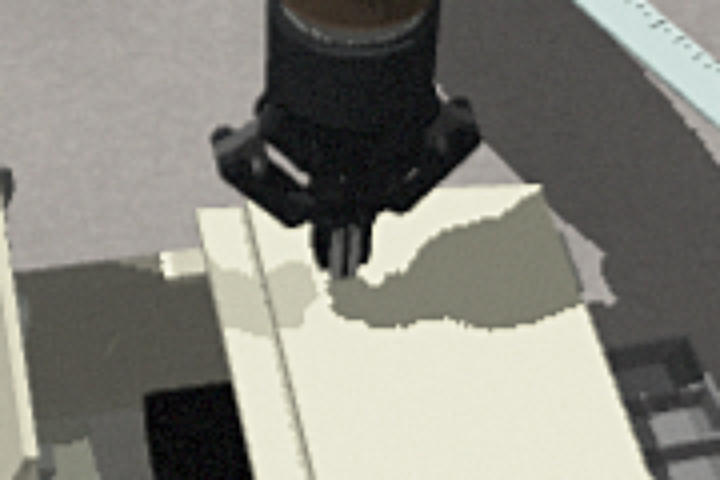

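The tip ends at (335,229), about 22 mm above the reported TCP. That explains the 7° left, so I'll press about 22 mm deeper and watch the force.

jog_arm(
  deltas=[
    {"delta_pos":[0,0,0.06],"yaw":0,"fingers":0},
    {"delta_pos":[0,0,0.12],"yaw":0,"fingers":0},
    {"delta_pos":[0,0,0.15],"yaw":0,"fingers":0},
    {"delta_pos":[0,0,0.17],"yaw":0,"fingers":0},
    {"delta_pos":[0,0,0.185],"yaw":0,"fingers":0},
    {"delta_pos":[0,0,0.2],"yaw":0,"fingers":0},
    {"delta_pos":[0,0,0.21],"yaw":0,"fingers":0},
    {"delta_pos":[0,0,0.215],"yaw":0,"fingers":0},
    {"delta_pos":[0,0,0.215],"yaw":0,"fingers":0},
  ],
)

```text
clock: 5.65
eef_pos: [0.585, 0.0061, 0.1145]
tool_rot: [0.194, 0.981, 0.0, 0.001]
ft_force: [-3.4, -1.5, 8.1]
grip_width: -0.0
grasp_force: 3.6
```

```bash
cat >> h.py <<'E'
def leafz(c,ys,x=.08):
    L=loc(cloud(c))
    for y in ys:
        m=(abs(L[...,0]-x)<.02)&(abs(L[...,1]-y)<.006)&(L[...,2]<.34); print(round(y,3),m.sum(),np.median(L[m][:,2]).round(4))
E
python3 -c "from h import *
st();leafz(cam('scene'),np.arange(.02,.19,.04))"
```

```text
t 5.65 loc [-0.0343  0.044   0.1145] F [-3.4 -1.5  8.1] tool x in encl deg 180.0 tz [ 0.002 -0.    -1.   ] w -4.0353765434255026e-05
0.02 107 0.1374
0.06 107 0.1376
0.1 105 0.1378
0.14 103 0.1377
0.18 60 0.1365
```

jog_arm(
  deltas=[
    {"delta_pos":[0,0,0.01],"yaw":0,"fingers":0},
    {"delta_pos":[0,0,0.01],"yaw":0,"fingers":0},
    {"delta_pos":[0,0,-0.12],"yaw":0,"fingers":0},
    {"delta_pos":[0,0,-0.27],"yaw":0,"fingers":0},
    {"delta_pos":[0,0,-0.42],"yaw":0,"fingers":0},
    {"delta_pos":[0,0,-0.57],"yaw":0,"fingers":0},
    {"delta_pos":[0,0,-0.72],"yaw":0,"fingers":0},
    {"delta_pos":[0,0,-0.85],"yaw":0,"fingers":0},
    {"delta_pos":[0,0,-0.85],"yaw":0,"fingers":0},
    {"delta_pos":[0,0,-0.85],"yaw":0,"fingers":0},
  ],
)

```text
clock: 6.7
eef_pos: [0.5856, 0.0065, 0.369]
tool_rot: [0.194, 0.981, 0.001, 0.002]
ft_force: [0.4, -0.3, -1.5]
grip_width: -0.0
grasp_force: 0.0
```

```bash
python3 -c "from h import *
st();leafz(cam('scene'),np.arange(.02,.19,.04))"
```

```text
t 6.7 loc [-0.034   0.0446  0.369 ] F [ 0.4 -0.3 -1.5] tool x in encl deg 180.0 tz [ 0.004  0.    -1.   ] w -2.415900827211879e-05
0.02 109 0.1375
0.06 107 0.1376
0.1 103 0.1374
0.14 102 0.1374
0.18 60 0.1361
```

jog_arm(
  deltas=[
    {"delta_pos":[0.05,-0.12,0],"yaw":0,"fingers":0},
    {"delta_pos":[0.1,-0.27,0],"yaw":0,"fingers":0},
    {"delta_pos":[0.15,-0.42,0],"yaw":0,"fingers":0},
    {"delta_pos":[0.15,-0.57,0],"yaw":0,"fingers":0},
    {"delta_pos":[0.15,-0.72,0],"yaw":0,"fingers":0},
    {"delta_pos":[0.15,-0.87,0],"yaw":0,"fingers":0},
    {"delta_pos":[0.15,-0.95,0],"yaw":0,"fingers":0},
    {"delta_pos":[0.15,-0.95,0.1],"yaw":0,"fingers":0},
    {"delta_pos":[0.15,-0.95,0.25],"yaw":0,"fingers":0},
    {"delta_pos":[0.15,-0.95,0.4],"yaw":0,"fingers":0},
    {"delta_pos":[0.15,-0.95,0.45],"yaw":0,"fingers":0},
    {"delta_pos":[0.15,-0.95,0.45],"yaw":0,"fingers":0},
  ],
)

```text
clock: 7.95
eef_pos: [0.4311, -0.2382, 0.2279]
tool_rot: [0.194, 0.981, 0.002, -0.005]
ft_force: [0.3, 0.2, 0.4]
grip_width: 0.0001
grasp_force: 0.0
```

```bash
python3 -c "from h import *
st()
c=cam('scene');save(c,'s4.png')
for th in np.radians([66.5,63,60,56,52,48,44,40,36,32,28,24,20,16,12,8,4,0,-1]):
    r=.14+ .01*np.cos(th)
    y=-(.18-r*np.cos(th)+.016*np.sin(th)); z=.12+r*np.sin(th)+.016*np.cos(th)
    print(np.degrees(th).round(),(y-.013).round(3),(z-.022).round(3))
"
```

```text
t 7.95 loc [-0.0836 -0.2405  0.2279] F [0.3 0.2 0.4] tool x in encl deg 180.0 tz [-0.009  0.005 -1.   ] w 5.349333683441573e-05
66.0 -0.15 0.236
63.0 -0.142 0.234
60.0 -0.134 0.232
56.0 -0.125 0.228
52.0 -0.116 0.223
48.0 -0.107 0.218
44.0 -0.098 0.212
40.0 -0.09 0.205
36.0 -0.083 0.198
32.0 -0.076 0.19
28.0 -0.069 0.182
24.0 -0.063 0.173
20.0 -0.058 0.164
16.0 -0.054 0.155
12.0 -0.05 0.145
8.0 -0.047 0.135
4.0 -0.045 0.124
0.0 -0.043 0.114
-1.0 -0.043 0.111
```

View pics/s4.png

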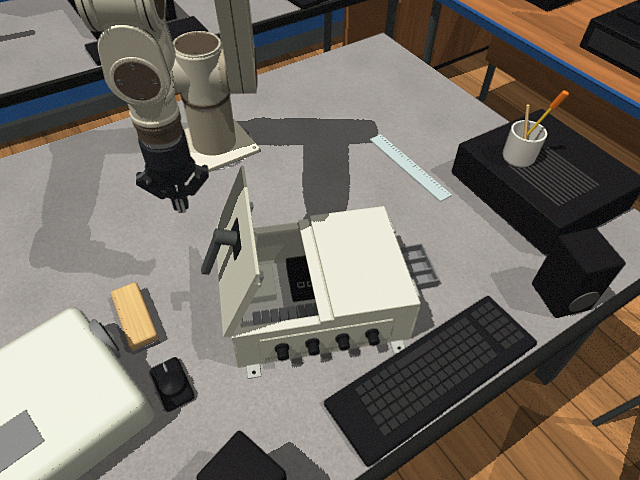

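The rebated leaf is flat at (360,260). The gripper at (180,205) is outside the flanged leaf at (240,250), so I'm pushing that one now.

jog_arm(
  deltas=[
    {"delta_pos":[0,0.12,-0.02],"yaw":0,"fingers":0},
    {"delta_pos":[0,0.24,-0.027],"yaw":0,"fingers":0},
    {"delta_pos":[0,0.3,-0.027],"yaw":0,"fingers":0},
    {"delta_pos":[0,0.328,-0.02],"yaw":0,"fingers":0},
    {"delta_pos":[0,0.355,-0.014],"yaw":0,"fingers":0},
    {"delta_pos":[0,0.385,0],"yaw":0,"fingers":0},
    {"delta_pos":[0,0.415,0.016],"yaw":0,"fingers":0},
    {"delta_pos":[0,0.445,0.033],"yaw":0,"fingers":0},
    {"delta_pos":[0,0.475,0.053],"yaw":0,"fingers":0},
    {"delta_pos":[0,0.5,0.076],"yaw":0,"fingers":0},
    {"delta_pos":[0,0.525,0.1],"yaw":0,"fingers":0},
    {"delta_pos":[0,0.55,0.126],"yaw":0,"fingers":0},
  ],
)

```text
clock: 9.2
eef_pos: [0.4978, -0.0869, 0.1945]
tool_rot: [0.194, 0.981, 0.0, 0.0]
ft_force: [2.5, -1.8, 3.7]
grip_width: 0.0003
grasp_force: 1.7
```

```bash
python3 -c "from h import *;st()"
```

```text
t 9.2 loc [-0.0796 -0.0752  0.1945] F [ 2.5 -1.8  3.7] tool x in encl deg 180.0 tz [ 0.001  0.    -1.   ] w 0.0003443440646871906
```

jog_arm(
  deltas=[
    {"delta_pos":[0,0.02,0.027],"yaw":0,"fingers":0},
    {"delta_pos":[0,0.04,0.057],"yaw":0,"fingers":0},
    {"delta_pos":[0,0.058,0.087],"yaw":0,"fingers":0},
    {"delta_pos":[0,0.07,0.117],"yaw":0,"fingers":0},
    {"delta_pos":[0,0.085,0.15],"yaw":0,"fingers":0},
    {"delta_pos":[0,0.095,0.183],"yaw":0,"fingers":0},
    {"delta_pos":[0,0.1,0.215],"yaw":0,"fingers":0},
    {"delta_pos":[0,0.108,0.24],"yaw":0,"fingers":0},
    {"delta_pos":[0,0.108,0.253],"yaw":0,"fingers":0},
    {"delta_pos":[0,0.108,0.262],"yaw":0,"fingers":0},
    {"delta_pos":[0,0.108,0.268],"yaw":0,"fingers":0},
    {"delta_pos":[0,0.108,0.268],"yaw":0,"fingers":0},
  ],
)

```text
clock: 10.4
eef_pos: [0.5093, -0.058, 0.1146]
tool_rot: [0.195, 0.981, -0.0, -0.0]
ft_force: [0.4, -0.2, 0.1]
grip_width: 0.0004
grasp_force: 0.0
```

```bash
python3 -c "from h import *
st();c=cam('scene');save(c,'s5.png');print('fl');leafz(c,np.arange(-.18,.01,.03));print('reb');leafz(c,[.04,.1,.16])"
```

```text
t 10.4 loc [-0.0799 -0.044   0.1146] F [ 0.4 -0.2  0.1] tool x in encl deg 180.0 tz [-0.001 -0.001 -1.   ] w 0.00037143286497867364
fl
-0.18 113 0.1275
-0.15 117 0.1377
-0.12 113 0.1374
-0.09 113 0.1375
-0.06 110 0.1377
-0.03 114 0.1374
0.0 108 0.1376
reb
0.04 109 0.1377
0.1 100 0.1378
0.16 100 0.1374
```

View pics/s5.png

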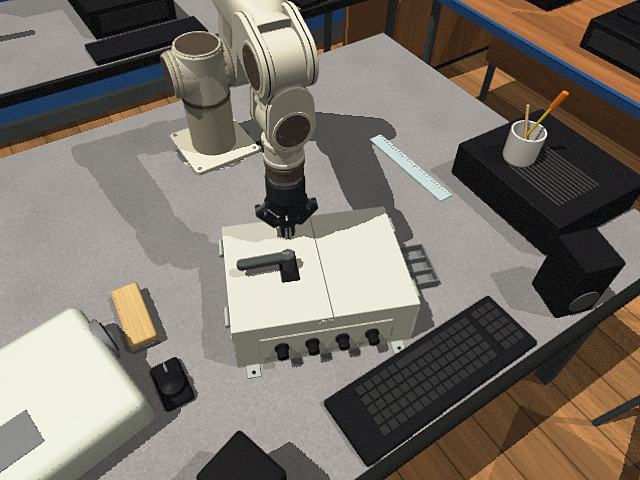

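Both leaves are flat with their outer faces level. The lever runs from the hub at (290,262) to (240,267), pointing at −y, so I'm moving beside its tip.

jog_arm(
  deltas=[
    {"delta_pos":[0,0,-0.04],"yaw":0,"fingers":0},
    {"delta_pos":[0.02,-0.05,-0.055],"yaw":0,"fingers":0},
    {"delta_pos":[0.02,-0.15,-0.055],"yaw":0,"fingers":0},
    {"delta_pos":[0.02,-0.25,-0.055],"yaw":0,"fingers":0},
    {"delta_pos":[0,-0.3,-0.055],"yaw":0,"fingers":0},
    {"delta_pos":[-0.07,-0.3,-0.055],"yaw":0,"fingers":0},
    {"delta_pos":[-0.11,-0.3,-0.055],"yaw":0,"fingers":0},
    {"delta_pos":[-0.11,-0.3,-0.055],"yaw":0,"fingers":0},
  ],
)

```text
clock: 11.25
eef_pos: [0.5064, -0.1551, 0.1319]
tool_rot: [0.195, 0.981, -0.0, 0.001]
ft_force: [0.2, 0.3, 0.1]
grip_width: -0.0005
grasp_force: 0.0
```

```bash
python3 -c "from h import *
st();c=cam('scene')
im=c['image'][180:330,200:400]; cv2.imwrite('pics/s6.png',cv2.resize(im,(800,600))[...,::-1])"
```

```text
t 11.25 loc [-0.0456 -0.1349  0.1319] F [0.2 0.3 0.1] tool x in encl deg 179.9 tz [ 0.002 -0.001 -1.   ] w -0.0005486217878357668
```

View pics/s6.png

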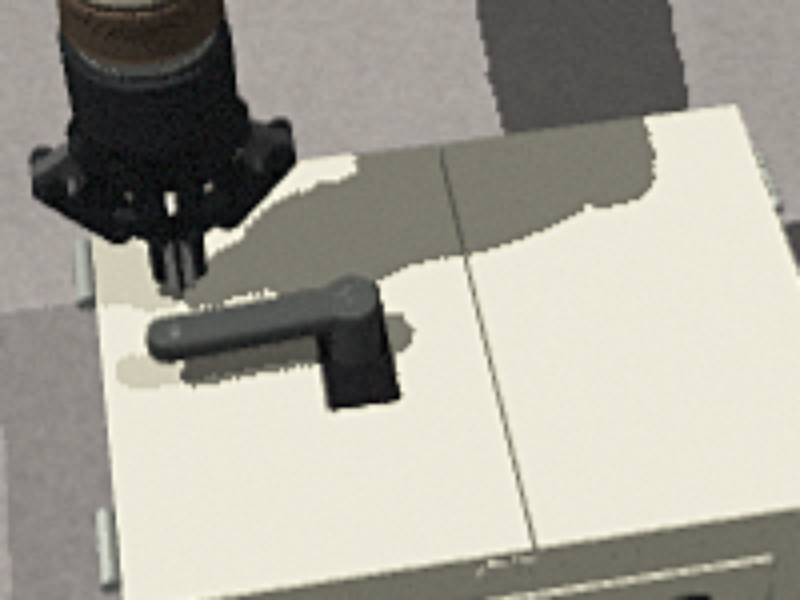

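The closed fingertips at crop (180,290) sit just behind the lever's tip half, ready to sweep it.

jog_arm(
  deltas=[
    {"delta_pos":[0,0,0.013],"yaw":0,"fingers":0},
    {"delta_pos":[-0.075,0.006,0.013],"yaw":0,"fingers":0},
    {"delta_pos":[-0.122,-0.003,0.013],"yaw":0,"fingers":0},
    {"delta_pos":[-0.169,-0.004,0.013],"yaw":0,"fingers":0},
    {"delta_pos":[-0.216,0.003,0.013],"yaw":0,"fingers":0},
    {"delta_pos":[-0.26,0.018,0.013],"yaw":0,"fingers":0},
    {"delta_pos":[-0.302,0.04,0.013],"yaw":0,"fingers":0},
    {"delta_pos":[-0.339,0.07,0.013],"yaw":0,"fingers":0},
    {"delta_pos":[-0.37,0.105,0.013],"yaw":0,"fingers":0},
    {"delta_pos":[-0.395,0.146,0.013],"yaw":0,"fingers":0},
    {"delta_pos":[-0.395,0.146,0.013],"yaw":0,"fingers":0},
  ],
)

```text
clock: 12.4
eef_pos: [0.6319, -0.1569, 0.1266]
tool_rot: [0.193, 0.981, 0.0, -0.001]
ft_force: [0.0, -1.0, 0.4]
grip_width: -0.0001
grasp_force: 0.0
```

```bash
cat >> h.py <<'E'
def lever(c):
    L=loc(cloud(c)); m=(L[...,2]>.170)&(L[...,2]<.182)&(abs(L[...,0]-.03)<.12)&(abs(L[...,1]+.08)<.09)
    p=L[m][:,:2]; 
    g=c['image'].max(2)[m]; p=p[g<110]
    d=p-[0,-.055]; f=d[np.hypot(*d.T)>.0]; print('n',len(p),'far',d[np.hypot(*d.T).argmax()].round(3)); v=cv2.fitLine(p.astype(np.float32),cv2.DIST_HUBER,0,.01,.01).ravel(); print('line',v.round(4),'ang from x deg',np.degrees(np.arctan2(v[1],v[0])))
E
python3 -c "from h import *
st();lever(cam('top'));c=cam('scene');lever(c);save(c,'s7.png')"
```

```text
t 12.4 loc [ 0.0711 -0.0888  0.1266] F [ 0.  -1.   0.4] tool x in encl deg 180.1 tz [-0.001  0.    -1.   ] w -0.00014268548087136102
n 24 far [0.013 0.008]
line [ 9.979e-01  6.540e-02 -4.000e-04 -4.660e-02] ang from x deg 3.7498722
n 209 far [ 0.099 -0.012]
line [ 0.2505  0.9681  0.0825 -0.0716] ang from x deg 75.492455
```

jog_arm(
  deltas=[
    {"delta_pos":[-0.01,0.02,0],"yaw":0,"fingers":0},
    {"delta_pos":[-0.02,0.04,0],"yaw":0,"fingers":0},
    {"delta_pos":[-0.02,0.055,0],"yaw":0,"fingers":0},
    {"delta_pos":[-0.02,0.065,0],"yaw":0,"fingers":0},
    {"delta_pos":[-0.02,0.065,0],"yaw":0,"fingers":0},
  ],
)

```text
clock: 13.0
eef_pos: [0.6411, -0.1497, 0.1275]
tool_rot: [0.197, 0.98, -0.007, -0.002]
ft_force: [-10.9, -17.5, 4.1]
grip_width: -0.0002
grasp_force: 10.0
```

```bash
python3 -c "from h import *
st();c=cam('scene');lever(c)"
```

```text
t 13.0 loc [ 0.0769 -0.0787  0.1275] F [-10.9 -17.5   4.1] tool x in encl deg 179.7 tz [-0.007 -0.013 -1.   ] w -0.000179982644698028
n 175 far [0.099 0.001]
line [ 0.1849  0.9827  0.0881 -0.0586] ang from x deg 79.342186
```

jog_arm(
  deltas=[
    {"delta_pos":[0,-0.04,0],"yaw":0,"fingers":0},
    {"delta_pos":[0,-0.1,0],"yaw":0,"fingers":0},
    {"delta_pos":[0,-0.1,-0.12],"yaw":0,"fingers":0},
    {"delta_pos":[0,-0.1,-0.27],"yaw":0,"fingers":0},
    {"delta_pos":[0.1,-0.1,-0.42],"yaw":0,"fingers":0},
    {"delta_pos":[0.25,-0.15,-0.5],"yaw":0,"fingers":0},
    {"delta_pos":[0.4,-0.2,-0.5],"yaw":0,"fingers":0},
    {"delta_pos":[0.55,-0.25,-0.5],"yaw":0,"fingers":0},
    {"delta_pos":[0.7,-0.3,-0.5],"yaw":0,"fingers":0},
    {"delta_pos":[0.7,-0.3,-0.5],"yaw":0,"fingers":0},
  ],
)

```text
clock: 14.05
eef_pos: [0.4099, -0.1441, 0.2772]
tool_rot: [0.195, 0.981, 0.0, -0.002]
ft_force: [0.9, -0.3, -0.1]
grip_width: 0.0
grasp_force: 0.0
```

```bash
python3 -c "from h import *
st();c=cam('scene');save(c,'s8.png');lever(c);lever(cam('top'));leafz(c,[-.15,-.1,-.02,.0,.04,.1,.16])"
```

```text
t 14.05 loc [-0.139  -0.1615  0.2772] F [ 0.9 -0.3 -0.1] tool x in encl deg 179.9 tz [-0.004  0.002 -1.   ] w 4.586250592960359e-05
n 485 far [0.099 0.003]
line [ 1.     -0.005   0.0463 -0.0558] ang from x deg -0.28467134
n 240 far [ 0.092 -0.003]
line [ 0.9992  0.039   0.0368 -0.0542] ang from x deg 2.2368543
-0.15 116 0.1376
-0.1 116 0.1376
-0.02 111 0.1375
0.0 112 0.1371
0.04 109 0.1377
0.1 99 0.1377
0.16 102 0.1375
```

View pics/s8.png

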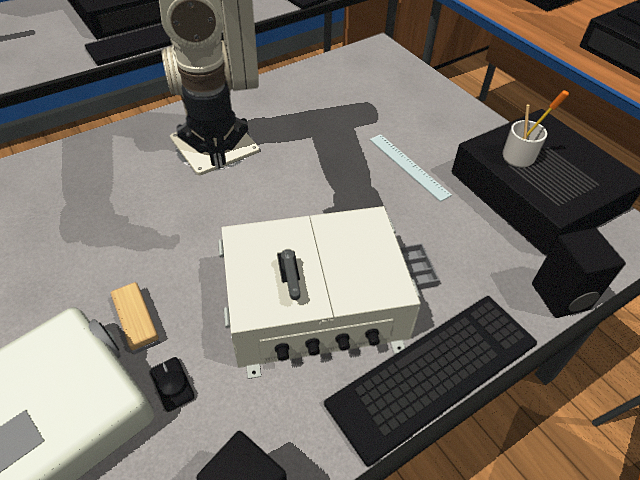

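Both leaves are flat, the lever from (288,255) to (295,295) lies along the free edge at about 90°, and the arm is clear of everything.

```bash
python3 -c "from workcell import bot;print(bot.job_done())"
```

```text
the job is handed in; nothing more can be done
None
```

The rebated leaf was shut first, then the flanged leaf over it, and the lever was turned to its end stop; I handed the job in at about 14 s with the arm clear, and no verdict was returned.

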